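Find the rattling valve housing and seat it in the nest

ROBOT

A 7-joint arm with a two-finger parallel gripper is mounted at the origin on the work surface. World frame = base frame: x ahead of the robot, y to its left, z up, the work surface at z = 0. Lengths are in m, angles in rad, forces in N, time in s.
With the tool pointing down it reaches from about 0.375 to 0.925 m from the base axis. Payload 3.1 kg.
Tool frame: the origin (TCP) lies between the finger pads; the fingertips stand 19 mm ahead of it and the grasp point (between the pads) is the TCP; z points along the fingers, y is the line along which they close (so a half turn about z gives the same grasp; the last joint's range is limited). The gripper opens to 85 mm and grips with 20 to 120 N. Pads are 22 mm wide; open, the fingers measure 114 mm over their backs; the gripper's body (76 mm by 85 mm) begins 54 mm behind the grasp point. The pads swing forward as they close: fully open they stand 13 mm farther back than shut.
Start: joints at [-1.297, 0.383, 0.044, 1.598, -0.018, 1.161, -0.05], TCP at [0.236, 0.606, 0.25] pointing down, gripper open.
Joint ranges: [-2.61, 2.61], [-0.41, 2.15], [-1.48, 1.57], [0, 2.5], [-1.57, 4.71], [0.05, 1.97], [-2.85, 2.85]. Speed limits (rad/s): [2.79, 2.79, 3.14, 3.14, 3.14, 3.14, 3.14].

INTERFACE

Orientations are given as a unit quaternion [x, y, z, w].
In Python, from bench import move_ptp, movel, move_j, move_gripper, pause, inverse_kinematics, read_camera, camera_params, MotionError, sign_off, look_for, tip_of, read_time_s, read_qpos, read_joint_vel, read_effort, read_eef_pos, read_tcp_rot, read_ft_force, read_ft_torque, read_finger_gap, read_grasp_force gives the robot as it stands. Calls block until the motion is done:
- move_ptp(position, orientation): joint-space move of the TCP to a pose.
- movel(position, orientation=None, speed=0.15): straight line of the TCP; orientation=None keeps the orientation; speed is the mean speed in m/s.
- move_j(angles): joint-space move.
- move_gripper(opening, effort=None): finger opening in m; effort is the grip in N (None keeps the last); returns when the fingers have stopped.
- pause(seconds).
- inverse_kinematics(position, orientation): joint angles nearest the present ones, or None.
- read_camera(name): name is "side" or "top"; returns the picture (400x640x3 uint8, red, green, blue); there is no depth.
- camera_params(name): a dict with "K" (3x3 intrinsics, pixels), "camera_from_world" (4x4, takes a point from world to camera coordinates). Camera axes: x right, y down, z forward; pixel columns grow to the right and rows downward; lengths in m; the calibration is good to about 2 mm. A picture is of the moment at which its call begins. camera_params takes no time and is no camera call.
A pose or a line that the arm cannot do raises MotionError and nothing moves.
- sign_off(): hands the job in; it is judged then, once.
Trained networks look in the newest picture that a camera, given by its name, has taken for a name from the list of things; names that differ only in an ending like _2 or _b are one class to them, and where a whole thing is asked for, a point or a joint stands for the part that bears it (a point fixed in the world has none). Each returns a list of dicts, best first, with "confidence" (0 to 1); they miss things now and then, are a little off and sometimes report something else, mostly with a low value. They report only what shows in the picture. A call takes as long as a camera call.
- look_for(camera, name): "at" ([column, row] in pixels, amid what is visible of it).
- tip_of(camera, name): "at" ([column, row] in pixels: a listed point, or the origin of a listed thing).
Readings, each from a call of its own:
- read_time_s(): time.
- read_qpos(): joint angles.
- read_joint_vel(): joint speeds.
- read_effort(): joint torques, N m.
- read_eef_pos(): TCP position.
- read_tcp_rot(): TCP orientation.
- read_ft_force(): force on the tool from outside, world axes, zero at the start.
- read_ft_torque(): the same for the moment, N m.
- read_finger_gap(): finger opening in m.
- read_grasp_force(): force on a finger pad.
Only numpy, scipy, OpenCV 4.12 (cv2) and the standard library are available. Lean on these libraries where they do the work, as an engineer would, in place of code of your own. Each camera call takes 0.05 s, during which the arm holds its last target. There are 200 camera calls.

TASK

A piston has come loose inside one of the three sealed valve housings, which look alike: lift them and gently shake or rock them end to end, until you have felt the loose piece move in one. Press that housing fully home in the bright steel nest, flat on its base and against its stop wall, and let go; leave the sound ones lying on the board where you found them (set them back if you lift them) and disturb nothing else. Be gentle: knock no housing hard on the bench or the nest, and do not try a sound one in the nest.

Things in the scene. Friction and masses are not known exactly. Their poses are not given: they have to be found in the camera images.
- housing_p: one of three sealed valve housings alike in every visible way, lying side by side on the parts board: 114 x 44 x 44 mm (x, y, z), a square aluminium bar, 34 mm wide (y) and high, between steel end flanges 44 x 44 x 12 mm; bar centre 22 mm above the underside. Grip the bar across y at mid-length. Origin: centre of the underside; x along it, z up; ends alike
- housing_q: second such housing, same size and axes. Each weighs 0.43 to 0.51 kg in all, sound or not. In just one of the three (names and places do not tell which) the 0.18 kg piston inside is loose and slides along x, 23 mm either way from the middle
- housing_r: third such housing, same size and axes. The loose piston, in whichever it is, runs if its housing is tilted end-down over 0.1 rad or shaken along x over 1 m/s2, stays put when level, and knocks at each end; its run from end to end shifts the moment on the gripper by 0.08 N m; in a sound housing nothing shifts
- board: thin plywood parts board fixed to the bench, 170 x 420 x 6 mm, on which the housings lie 160 mm apart along its y, each along its x. Origin: centre of the underside
- nest: bright steel nest fixed to the bench, 152 x 92 mm; base 8 mm thick. Origin: centre of its underside; x along it. Stop wall across the -x end: inner face x = -58 mm, top 34 mm over the bench. At +x two wall blocks, inner faces x = 62 mm, same top. Side cheeks at the corners (x 40 to 64 mm either way), inner faces y = +-23.5 mm, tops 26 mm over the bench. Open at mid-sides for the fingers
- nest_ball (a point): as built, centre of the nest's brass sprung ball (it rolls, little friction), 20 mm across, at the +x end between the wall blocks, 24 mm above the bench; nest x = 63 mm, so it sticks out to x = 53 mm; gives along x: 1.4 N at first, 0.35 N more per mm. A seated housing holds it back 3 mm; pushing the housing straight down past it takes about 3 to 8 N, until it meets the base
- nest_seat (a point): point on the top of the nest's base, 8 mm above the bench, nest x = -1 mm, where the centre of the housing's underside lies when it is fully home against the stop wall, lengthwise along x either way round; axes as the nest's. Lead it in about 1 mm further to +x; the ball then pushes it to the stop
- ring_1: loose steel bearing ring, 68 mm across, 16 mm high; a bystander; origin: centre of its underside
- ring_2: another such ring; a bystander; origin: centre of its underside
- test_block: round steel hardness reference block, 60 mm across, 14 mm high; a bystander; origin: centre of its underside
- anvil: dark steel mushroom-shaped anvil standing on its stem, 60 mm across, 36 mm high; a bystander; origin: centre of its underside
- indenter: upright steel pin 18 mm across, 38 mm high, standing on the board between two housings; a bystander; origin: centre of its underside
- screwdriver: screwdriver 170 mm long, lying; a bystander
- oil: small white bottle 44 mm across, 85 mm high; a bystander; origin: centre of its underside
- gauge: fixed dial-gauge stand, base 130 x 90 x 12 mm with a 112 mm post; a bystander beside the board, on the side away from the nest. Origin: centre of the underside

How it is judged:
On the way:
1. with its housing lifted clear, the loose piston is made to run at least 12 mm from the middle of its housing (height (world z) of loose_piston_c0 above 0.06 m and ((distance between loose_piston_c0 and housing_p below 0.05 m and (x of loose_piston_c0 in the frame of housing_p above 0.012 m or x of loose_piston_c0 in the frame of housing_p below -0.012 m)) or (distance between loose_piston_c0 and housing_q below 0.05 m and (x of loose_piston_c0 in the frame of housing_q above 0.012 m or x of loose_piston_c0 in the frame of housing_q below -0.012 m)) or (distance between loose_piston_c0 and housing_r below 0.05 m and (x of loose_piston_c0 in the frame of housing_r above 0.012 m or x of loose_piston_c0 in the frame of housing_r below -0.012 m)))), for 0.05 s.
At the end, for the whole second after the job is handed in: The housing with the loose piston lies level in the nest, along it (within 0.04 rad), its centre within 4 mm of the seat's and its underside within 2.5 mm of the base, let go and at rest; the two sound housings lie flat and at rest within 30 mm of where they started (((distance between loose_piston_c0 and housing_p below 0.05 m and horizontal distance between housing_p and nest_seat below 0.004 m and z of housing_p in the frame of nest_seat below 0.0025 m and angle between the x axis of housing_p and the x axis of nest, either way round below 0.04 rad and angle between housing_p's own z axis and vertical below 0.04 rad and linear speed of each of housing_p, housing_q, housing_r below 0.02 m/s and distance of each of housing_q, housing_r from where it was at the start of the episode below 0.03 m and angle between each of housing_q, housing_r's own z axis and vertical below 0.1 rad) or (distance between loose_piston_c0 and housing_q below 0.05 m and horizontal distance between housing_q and nest_seat below 0.004 m and z of housing_q in the frame of nest_seat below 0.0025 m and angle between the x axis of housing_q and the x axis of nest, either way round below 0.04 rad and angle between housing_q's own z axis and vertical below 0.04 rad and linear speed of each of housing_q, housing_p, housing_r below 0.02 m/s and distance of each of housing_p, housing_r from where it was at the start of the episode below 0.03 m and angle between each of housing_p, housing_r's own z axis and vertical below 0.1 rad) or (distance between loose_piston_c0 and housing_r below 0.05 m and horizontal distance between housing_r and nest_seat below 0.004 m and z of housing_r in the frame of nest_seat below 0.0025 m and angle between the x axis of housing_r and the x axis of nest, either way round below 0.04 rad and angle between housing_r's own z axis and vertical below 0.04 rad and linear speed of each of housing_r, housing_p, housing_q below 0.02 m/s and distance of each of housing_p, housing_q from where it was at the start of the episode below 0.03 m and angle between each of housing_p, housing_q's own z axis and vertical below 0.1 rad))); the robot touches nothing.
It fails at once if a sound housing touches the nest ((contact force between housing_p and nest above 0.5 N and distance between loose_piston_c0 and housing_p above 0.06 m) or (contact force between housing_q and nest above 0.5 N and distance between loose_piston_c0 and housing_q above 0.06 m) or (contact force between housing_r and nest above 0.5 N and distance between loose_piston_c0 and housing_r above 0.06 m)).
It fails at once if a housing meets the nest with more than 60 N (contact force between any of housing_p, housing_q, housing_r and nest above 60 N).
It fails at once if a housing meets the bench or the board with more than 60 N (knocked or dropped) (contact force between any of housing_p, housing_q, housing_r and table_c0 above 60 N or contact force between any of housing_p, housing_q, housing_r and board above 60 N).
It fails at once if a bystander is moved more than 30 mm (distance of any of ring_1, ring_2, test_block, anvil, indenter, screwdriver, oil from where it was at the start of the episode above 0.03 m).
It also fails if it takes over 72 s, if anything falls off the work surface, if the arm or the gripper's body presses on something with over 40 N, if the wrist force passes 120 N, or if a joint passes its speed limit or range.

## Working session

There is one attempt and no reset: what is moved stays moved. The work goes in short steps, each a Python script; the robot and the scene stay as the last script left them, time stands still between calls to the robot, and variables do not carry over. Pictures are saved under pics/ and viewed, at most 10 in all, crops included, and the job is handed in when it is done.

```bash
mkdir -p pics; ls
cat > h.py <<'E'
import numpy as np, cv2
from bench import *
def ray(cam,px):
    p=camera_params(cam);K=np.array(p["K"]);T=np.array(p["camera_from_world"])
    R,t=T[:3,:3],T[:3,3];c=-R.T@t
    d=R.T@np.linalg.inv(K)@np.array([px[0],px[1],1.]);return c,d
def onz(cam,px,z):
    c,d=ray(cam,px);return c+d*(z-c[2])/d[2]
def proj(cam,P):
    p=camera_params(cam);K=np.array(p["K"]);T=np.array(p["camera_from_world"])
    q=K@(T[:3,:3]@np.array(P)+T[:3,3]);return q[:2]/q[2]
E
python3 - <<'E'
from h import *
np.set_printoptions(precision=4,suppress=True)
for c in("top","side"):
    cv2.imwrite(f"pics/{c}0.png",read_camera(c)[:,:,::-1])
    print(c,ray(c,(320,200)))
    for n in("housing_p","nest","nest_ball","nest_seat","board","indenter","gauge","oil","anvil","test_block","ring_1","screwdriver"):
        f=tip_of if n!="screwdriver" else look_for
        z={"housing_p":.006,"nest_ball":.024,"nest_seat":.008,"indenter":.006}.get(n,0)
        for r in f(c,n)[:4]: print(n,np.round(r["at"],1),round(r["confidence"],2),onz(c,r["at"],z)[:2])
print(read_time_s(),read_tcp_rot(),read_eef_pos())
E
```

```text
pics
top (array([0.4701, 0.0147, 1.2886]), array([ 0.0495, -0.0055, -0.9988]))
housing_p [376.6 195.5] 0.96 [ 0.5455 -0.1574]
housing_p [317.5 203.2] 0.92 [0.5244 0.015 ]
housing_p [267.9 202.1] 0.87 [0.5288 0.1595]
nest [202.2 211.1] 0.89 [0.5042 0.3527]
nest_ball [450.8 210.9] 0.58 [ 0.4985 -0.3669]
nest_ball [193.3 189.9] 0.57 [0.5649 0.3723]
nest_seat [198.9 211.7] 0.91 [0.5024 0.3602]
nest_seat [292.8 136.5] 0.28 [0.7206 0.0858]
board [318.5 199. ] 0.6 [0.537 0.012]
board [319.5 203.1] 0.17 [0.5249 0.0091]
indenter [292.6 213.8] 0.35 [0.4941 0.0877]
gauge [451.2 212. ] 0.56 [ 0.4959 -0.3752]
oil [231.3 261.6] 0.7 [0.3566 0.2672]
anvil [409.5 258.4] 0.65 [ 0.362  -0.2511]
test_block [345.2 134.5] 0.87 [ 0.7268 -0.0683]
test_block [198.2 210.4] 0.59 [0.5064 0.3644]
ring_1 [414.6 132.2] 0.65 [ 0.7319 -0.2728]
ring_1 [231.8 130.9] 0.5 [0.7404 0.2664]
screwdriver [294.3 126.2] 0.82 [0.7528 0.0817]
side (array([0.5115, 0.8243, 0.944 ]), array([ 0.0178, -0.6824, -0.7307]))
housing_p [318.1 216.5] 0.95 [0.5387 0.0052]
housing_p [320.  269.8] 0.87 [0.5327 0.1678]
housing_p [314.2 172.8] 0.74 [ 0.551 -0.154]
nest [333.4 349.1] 0.95 [0.504  0.3593]
nest_ball [297.9 346.1] 0.79 [0.5751 0.3646]
nest_seat [334.5 350.2] 0.95 [0.5018 0.3656]
board [318.9 219.7] 0.7 [0.5367 0.0107]
indenter [336.4 243.7] 0.42 [0.4939 0.0922]
gauge [327.3 124.9] 0.78 [ 0.5146 -0.3707]
oil [407.1 305.2] 0.58 [0.3426 0.2575]
anvil [382.  151.1] 0.68 [ 0.3576 -0.2482]
test_block [316.4 220.7] 0.58 [0.543 0.014]
ring_1 [226.2 310.7] 0.7 [0.7359 0.2701]
ring_1 [254.3 149.3] 0.65 [ 0.7271 -0.2606]
screwdriver [219.3 240.4] 0.7 [0.7796 0.0757]
1.3 [ 0.1848  0.9828 -0.     -0.    ] [0.2361 0.6056 0.2503]
```

Run:
```python
import cv2
a=cv2.imread("pics/top0.png")[100:300,160:480];cv2.imwrite("pics/topc.png",cv2.resize(a,(800,500),interpolation=cv2.INTER_CUBIC))
a=cv2.imread("pics/side0.png")[120:400,210:450];cv2.imwrite("pics/sidec.png",cv2.resize(a,(514,600),interpolation=cv2.INTER_CUBIC))
```

```text
(no output)
```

View pics/topc.png

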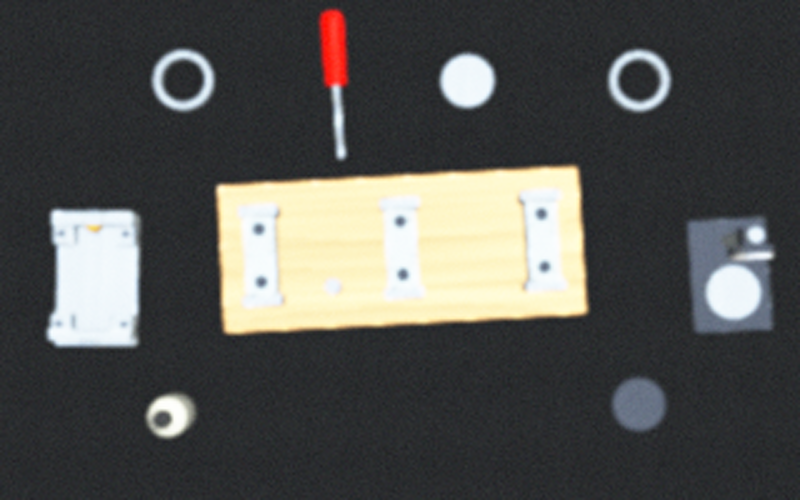

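View pics/sidec.png

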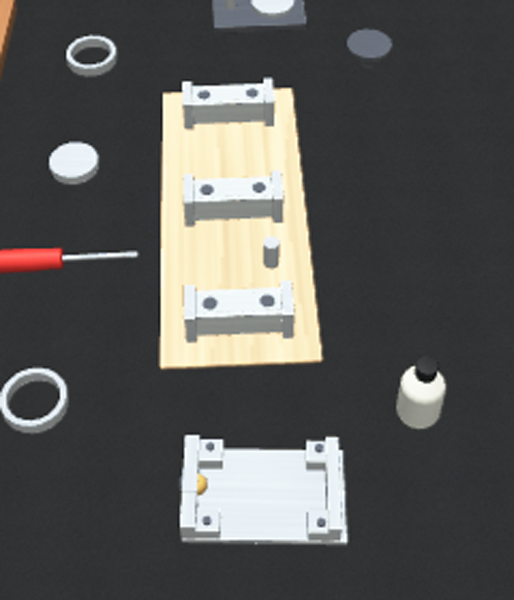

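The pictures show the three housings on the board: top crop (260,255), (402,247) and (542,240). The indenter is at (333,286) and the nest at (95,278), with its ball towards +x. The dark screw dots on the housings and on the nest cheeks make good features for precise measurement.

```bash
cat >> h.py <<'E'
def avg(cam,n=6): return np.mean([read_camera(cam).astype(float) for _ in range(n)],0).mean(2)
def dot(img,px,w=4):
    x,y=int(round(px[0])),int(round(px[1]));p=img[y-w:y+w+1,x-w:x+w+1]
    d=np.clip(np.percentile(p,65)-25-p,0,None)
    Y,X=np.mgrid[y-w:y+w+1,x-w:x+w+1];g=np.exp(-((X-px[0])**2+(Y-px[1])**2)/2/2.**2);d=d*g
    return np.array([(d*X).sum(),(d*Y).sum()])/d.sum()
def refine(img,px,w=4):
    for _ in range(5): px=dot(img,px,w)
    return px
E
python3 - <<'E'
from h import *
np.set_printoptions(precision=4,suppress=True)
t=avg("top");s=avg("side");np.savez("av.npz",t=t,s=s)
T=lambda x,y:(160+x/2.5,100+y/2.5); S=lambda x,y:(210+x*240/514,120+y*280/600)
D={"A":[(T(258,229),S(210,303)),(T(261,282),S(267,300))],"B":[(T(400,221),S(207,189)),(T(403,274),S(259,187))],"C":[(T(541,213),S(204,95)),(T(544,267),S(252,93))],
"N":[(T(60,235),S(206,520)),(T(125,235),S(210,446)),(T(60,322),S(321,522)),(T(125,322),S(318,448))]}
for k,v in D.items():
    z=.026 if k=="N" else .045
    for cam,im,i in(("top",t,0),("side",s,1)):
        px=[refine(im,a[i],3 if k=="N" else 4) for a in v];P=np.array([onz(cam,p,z)[:2] for p in px])
        print(k,cam,np.round(px,1).tolist(),P.tolist() and np.round(P,4).tolist(),"mid",P.mean(0),"yaw",end=" ")
        d=(P[0]-P[1]) if k!="N" else (P[0]+P[1]-P[2]-P[3])/2
        print(round(np.arctan2(d[1],d[0]),4),"len",round(np.hypot(*d),4))
E
```

```text
A top [[263.1, 191.2], [264.1, 212.3]] [[0.558, 0.1688], [0.4982, 0.166]] mid [0.5281 0.1674] yaw 0.0454 len 0.0599
A side [[307.6, 261.1], [334.4, 260.0]] [[0.5597, 0.1716], [0.4997, 0.1686]] mid [0.5297 0.1701] yaw 0.0486 len 0.0601
B top [[319.6, 188.0], [320.7, 209.3]] [[0.5656, 0.0087], [0.5055, 0.0061]] mid [0.5356 0.0074] yaw 0.0433 len 0.0602
B side [[306.2, 208.2], [330.5, 207.1]] [[0.5672, 0.0121], [0.5073, 0.0089]] mid [0.5373 0.0105] yaw 0.054 len 0.06
C top [[376.1, 185.0], [377.4, 206.3]] [[0.5729, -0.1513], [0.5128, -0.1539]] mid [ 0.5428 -0.1526] yaw 0.0442 len 0.0601
C side [[304.8, 163.9], [327.3, 162.9]] [[0.575, -0.1481], [0.5149, -0.1511]] mid [ 0.545  -0.1496] yaw 0.0496 len 0.0602
N top [[nan, nan], [210.2, 192.8], [176.9, 227.8], [nan, nan]] [[nan, nan], [0.5559, 0.323], [0.4563, 0.4182], [nan, nan]] mid [nan nan] yaw nan len nan
N side [[306.1, 362.7], [307.8, 328.0], [359.6, 363.6], [358.5, 328.8]] [[0.5576, 0.4003], [0.5562, 0.326], [0.4537, 0.4022], [0.4524, 0.3277]] mid [0.505 0.364] yaw -0.0178 len 0.1039h.py:17: RuntimeWarning: invalid value encountered in divide
  return np.array([(d*X).sum(),(d*Y).sum()])/d.sum()
```

```bash
cat >> h.py <<'E'
from scipy.spatial.transform import Rotation as Rn
def q(yaw,tilt=0): # tool x along housing x turned by yaw; tilt about housing y
    return (Rn.from_euler('z',yaw)*Rn.from_euler('y',tilt)*Rn.from_euler('x',np.pi)).as_quat()
def qb(yaw,p):
    c=[(abs(j[6]),y) for y in(yaw,yaw+np.pi) if (j:=inverse_kinematics(p,q(y))) is not None]
    return min(c)[1]
H={"A":(.5289,.1688),"B":(.5364,.009),"C":(.5439,-.1511)};YAW=.0475
def ft(n=8):
    v=[]
    for _ in range(n): v.append(np.r_[read_ft_force(),read_ft_torque()]);pause(.02)
    return np.mean(v,0)
def test(k,zg=.031,zu=.14):
    x,y=H[k];yaw=qb(YAW,[x,y,zu])
    move_gripper(.065,70)
    move_ptp([x,y,zu],q(yaw));movel([x,y,zg],speed=.12)
    move_gripper(.03,70);print("gap",read_finger_gap(),"grip",read_grasp_force(),"eef",read_eef_pos())
    movel([x,y,zu],speed=.1)
    s=1 if abs(yaw)<1.5 else -1
    R=Rn.from_euler('z',-YAW)
    for t in(.28,-.28):
        movel([x,y,zu],q(yaw,t),speed=.1);pause(.5)
        movel([x,y,zu],q(yaw),speed=.1);pause(.3);f=ft()
        print(k,"tilt",t,"F",f[:3],"M(housing)",R.apply(f[3:]),"t",read_time_s())
    return yaw
def putback(k,zg=.031,zu=.14):
    x,y=H[k];movel([x,y,zg+.008],speed=.12);movel([x,y,zg+.0005],speed=.02)
    print("F",read_ft_force());move_gripper(.065);movel([x,y,zu],speed=.15)
E
python3 - <<'E'
from h import *
np.set_printoptions(precision=4,suppress=True)
print(ft(2), read_time_s())
print(test("A"))
E
```

```text
[ 0.2544  0.1578 -0.1875 -0.0099 -0.0103  0.0149] 1.9333
gap 0.03326699829145664 grip 70.63706874847412 eef [0.5297 0.1693 0.0321]
A tilt 0.28 F [ 0.2622 -0.0582 -4.8488] M(housing) [-0.0008  0.0062 -0.0048] t 8.7
A tilt -0.28 F [ 0.1212 -0.0738 -5.0607] M(housing) [ 0.0102 -0.0075 -0.0104] t 10.5
3.189092653589793
```

Run:
```python
from h import *
np.set_printoptions(precision=4,suppress=True)
x,y=H["A"];yaw=YAW+np.pi
for t in(.3,-.3):
    movel([x,y,.14],q(yaw,t),speed=.1);pause(.4);print("tilt reached",Rn.from_quat(read_tcp_rot()).as_matrix()[2,0],ft()[3:])
    movel([x,y,.14],q(yaw),speed=.1);pause(.3);print(ft(12)[3:])
putback("A"); print(read_time_s()); print(test("B"))
```

```text
tilt reached -0.29567875162729684 [-0.0437  0.6162  0.0003]
[-0.0092 -0.0162  0.0073]
tilt reached 0.29490412734758403 [ 0.0206 -0.6091 -0.0101]
[-0.0022 -0.0065  0.0055]
F [-0.4289  0.355   1.0863]
17.1667
gap 0.03296692861466268 grip 70.5504834651947 eef [0.537  0.0092 0.0319]
B tilt 0.28 F [-0.1553  0.0935 -4.557 ] M(housing) [ 0.0045  0.0559 -0.0021] t 23.775
B tilt -0.28 F [-0.1074  0.0114 -4.4164] M(housing) [-0.0102 -0.0492  0.0122] t 25.575
0.0475
```

B is the loose one: its moment shifted by 0.105 N m, against about 0.01 for A. Next I'll refine the nest pose from the saved top image and carry B above the nest.

Run:
```python
from h import *
np.set_printoptions(precision=4,suppress=True)
d=np.load("av.npz");t=d["t"];off=np.array([.0018,.003])
side=np.array([[0.5576,0.4003],[0.5562,0.326],[0.4537,0.4022],[0.4524,0.3277]])
g=[]
for P in side:
    p0=proj("top",[*(P-off),.026]);x,y=np.round(p0).astype(int)
    w=t[y-3:y+4,x-3:x+4];b=np.unravel_index(w.argmin(),w.shape);p=np.array([x-3+b[1],y-3+b[0]],float)
    a,bb=int(p[0]),int(p[1]);n=t[bb-1:bb+2,a-1:a+2];m=n.max()-n;Y,X=np.mgrid[-1:2,-1:2]
    c=p+np.array([(m*X).sum(),(m*Y).sum()])/m.sum()
    g.append(onz("top",c,.026)[:2]);print(p0,c,g[-1]);
print(np.mean(g,0))
yaw=-.0178;x,y=.505,.3627
print(inverse_kinematics([x,y,.16],q(yaw)),read_qpos(),ft()[:3])
cx,cy=H["B"]
movel([cx,cy,.19],speed=.2);move_ptp([x,y,.19],q(yaw));movel([x,y,.085],speed=.12);pause(.2)
print(read_eef_pos(),Rn.from_quat(read_tcp_rot()).as_euler('xyz'),read_time_s())
s=avg("side",4);np.save("s1.npy",s);im=read_camera("side")[230:400,220:440,::-1]
cv2.imwrite("pics/s1.png",cv2.resize(im,(770,595),interpolation=cv2.INTER_CUBIC))
tt=read_camera("top")[150:260,150:260,::-1];cv2.imwrite("pics/t1.png",cv2.resize(tt,(550,550),interpolation=cv2.INTER_CUBIC))
```

```text
[184.4139 193.0627] [180.4526 196.1818] [0.5469 0.4086]
[210.2366 193.3409] [209.8053 193.1028] [0.5551 0.3242]
[183.5015 229.2864] [182.9791 229.0457] [0.4526 0.4007]
[209.4984 229.54  ] [209.0777 229.2778] [0.4514 0.3259]
[0.5015 0.3649]
[-1.5822  0.9205  1.3572  1.785  -0.9505  1.2729 -1.5542] [-1.1067  0.7899  1.3698  2.0062 -0.8781  1.1317 -0.8677] [-0.1744  0.2547 -4.3529]
[0.5056 0.363  0.086 ] [-3.1406 -0.0013 -0.0177] 28.6667
```

View pics/s1.png

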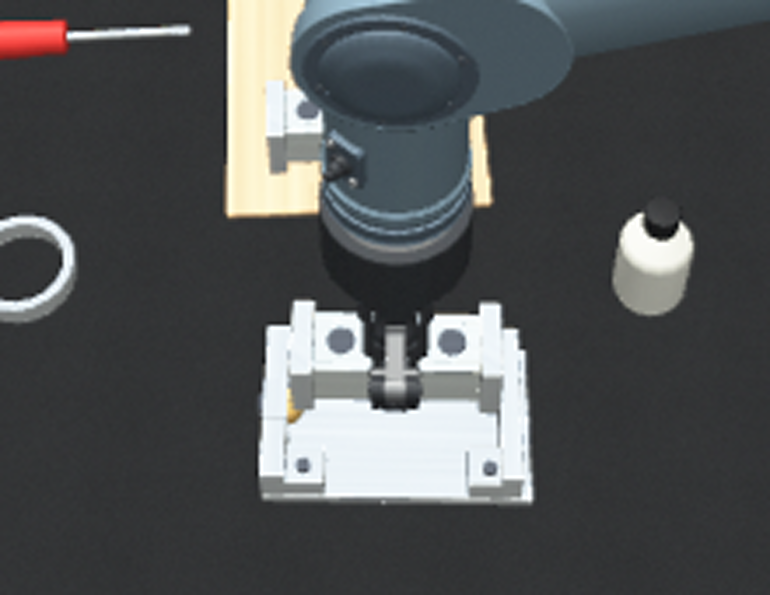

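The held housing is above the nest, with its dots at crop (341,340) and (452,341). The near nest dots are at (303,465) and (490,468). I'll measure the offset between the two in this one camera.

Run:
```python
from h import *
np.set_printoptions(precision=4,suppress=True)
s=np.load("s1.npy");C=lambda x,y:(220+x/3.5,230+y/3.5)
h=[onz("side",refine(s,C(*p)),.0991)[:2] for p in((341,340),(452,341))]
n=[onz("side",refine(s,C(*p),3),.026)[:2] for p in((303,465),(490,468))]
print(h,np.mean(h,0),"len",np.hypot(*(h[0]-h[1])),"yaw",np.arctan2(*(h[0]-h[1])[::-1]))
print(n)
# far cheek dots before (side): mid .505,.364
```

```text
[array([0.5353, 0.3634]), array([0.4753, 0.3642])] [0.5053 0.3638] len 0.0599514694462024 yaw -0.013905637414220028
[array([0.5576, 0.4003]), array([0.4537, 0.4022])]
```

View pics/t1.png

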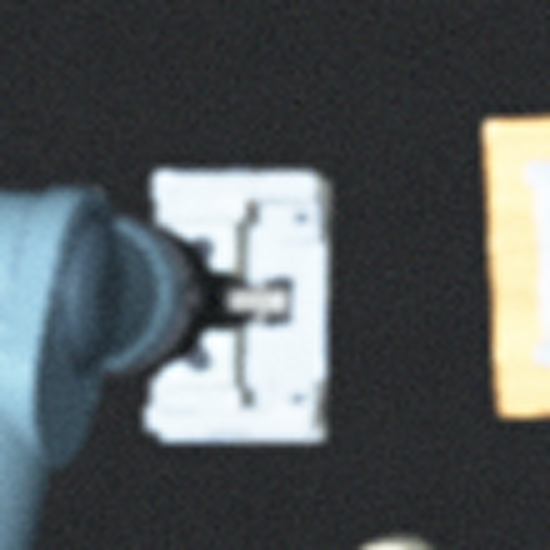

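The measured offset is under 0.3 mm, so I'm lowering with force monitoring.

```bash
cat > low.py <<'E'
from h import *
np.set_printoptions(precision=3,suppress=True)
x,y,yaw=.5050,.3629,-.0195
f0=ft(6);print(f0)
movel([x,y,.060],q(yaw),speed=.08)
z=.060
while z>.030:
    z-=.0015 if z>.036 else .0007
    movel([x,y,z],q(yaw),speed=.03);f=ft(2)-f0
    print(round(z,4),read_eef_pos(),f[:3],f[3:])
    if f[2]>14 or np.hypot(f[0],f[1])>9: print("stop");break
print(read_time_s())
E
python3 low.py
```

```text
[ 0.19   0.005 -4.822  0.002 -0.041  0.003]
0.0585 [0.505 0.363 0.059] [-0.262  0.085  0.408] [-0.002  0.002 -0.04 ]
0.057 [0.505 0.363 0.057] [-0.992 -0.5    1.857] [-0.019  0.141 -0.002]
0.0555 [0.504 0.363 0.055] [-2.046  0.139  0.823] [0.063 0.415 0.022]
0.054 [0.504 0.363 0.053] [-2.89   0.416  0.757] [0.075 0.452 0.064]
0.0525 [0.505 0.363 0.052] [-2.437  0.373 -0.302] [ 0.027  0.594 -0.01 ]
0.051 [0.505 0.363 0.051] [-2.212  0.266 -0.267] [ 0.034  0.606 -0.011]
0.0495 [0.505 0.363 0.049] [-2.604  0.503 -0.407] [ 0.049  0.645 -0.038]
0.048 [0.505 0.363 0.048] [-2.613  0.067 -0.637] [0.043 0.636 0.007]
0.0465 [0.505 0.363 0.046] [-2.723  0.262  0.189] [0.064 0.604 0.001]
0.045 [0.505 0.363 0.045] [-2.691  0.511  0.65 ] [0.005 0.603 0.022]
0.0435 [0.505 0.363 0.043] [-2.318  0.96   0.27 ] [0.032 0.604 0.012]
0.042 [0.505 0.363 0.042] [-2.941 -0.154  0.018] [0.007 0.6   0.001]
0.0405 [0.505 0.363 0.04 ] [-3.082  0.352 -0.083] [0.05 0.62 0.02]
0.039 [0.505 0.363 0.039] [-3.174  0.055 -0.408] [0.022 0.647 0.008]
0.0375 [0.505 0.363 0.037] [-2.719 -0.063  0.187] [ 0.027  0.597 -0.005]
0.036 [0.505 0.363 0.036] [-2.263  0.45  -0.254] [-0.008  0.614  0.02 ]
0.0353 [0.505 0.363 0.035] [-2.578  0.448  0.099] [ 0.023  0.599 -0.016]
0.0346 [0.505 0.363 0.035] [-2.781  0.057  0.531] [-0.002  0.574  0.002]
0.0339 [0.505 0.363 0.034] [-2.541 -0.261  0.851] [-0.003  0.526 -0.009]
0.0332 [0.505 0.363 0.034] [-5.67  -0.605  7.314] [-0.066  0.977  0.016]
0.0325 [0.505 0.363 0.034] [-6.923 -0.317 10.686] [-0.229  1.236  0.047]
0.0318 [0.505 0.363 0.034] [-8.686 -0.77  13.033] [-0.311  1.545  0.02 ]
0.0311 [0.505 0.363 0.034] [-9.146 -1.255 17.382] [-0.366  1.813 -0.023]
stop
36.05
```

It's on the base at TCP z 0.034, as expected. Release, retreat and look.

Run:
```python
from h import *
np.set_printoptions(precision=4,suppress=True)
movel([.5050,.3629,.0335],q(-.0195),speed=.03)
move_gripper(.065);pause(.2);movel([.505,.3629,.16],speed=.15)
j=list(read_qpos());move_ptp([.50,.02,.25],q(.0475));pause(.3)
s=avg("side",4);t=avg("top",4);np.savez("av2.npz",s=s,t=t);print(read_time_s())
im=read_camera("side")[240:400,240:420,::-1]
cv2.imwrite("pics/s2.png",cv2.resize(im,(675,600),interpolation=cv2.INTER_CUBIC))
tt=read_camera("top")[150:260,150:290,::-1];cv2.imwrite("pics/t2.png",cv2.resize(tt,(700,550),interpolation=cv2.INTER_CUBIC))
```

```text
39.9333
```

View pics/s2.png

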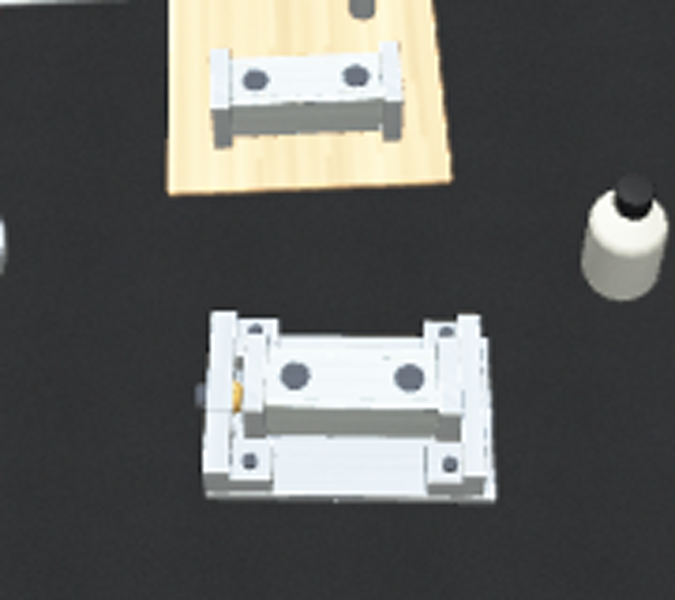

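View pics/t2.png

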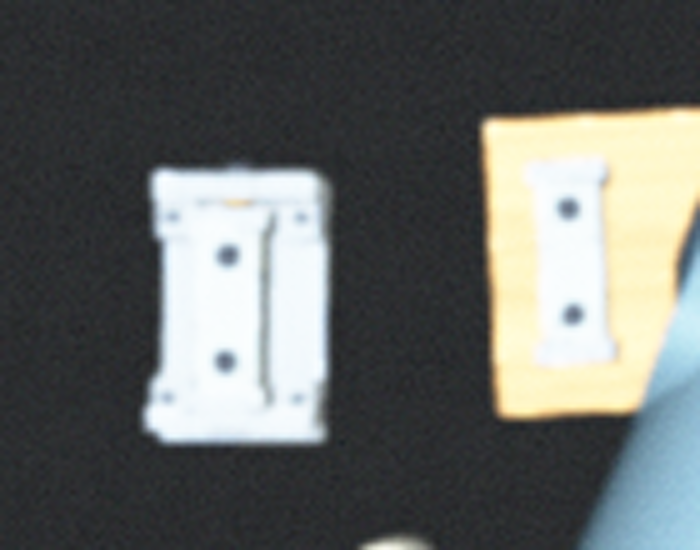

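The housing lies between the cheeks against the stop, dots at side crop (294,376) and (409,377). The ball shows behind the +x flange. I'll check its position and tilt numerically.

Run:
```python
from h import *
from scipy.optimize import least_squares
np.set_printoptions(precision=4,suppress=True)
d=np.load("av2.npz");S=lambda x,y:(240+x/3.75,240+y/3.75);T=lambda x,y:(150+x/5,150+y/5)
def tri(a,b):
    r=lambda P:np.r_[proj("side",P)-a,proj("top",P)-b]
    o=least_squares(r,[.5,.36,.05]);return o.x
def both(ps,pt):
    a=[refine(d["s"],S(*p)) for p in ps];b=[refine(d["t"],T(*p)) for p in pt]
    s=np.array([onz("side",p,Z)[:2] for p in a]);t=np.array([onz("top",p,Z)[:2] for p in b])
    print("side",s.mean(0),"yaw",np.arctan2(*(s[0]-s[1])[::-1]),"top",t.mean(0),[tri(x,y) for x,y in zip(a,b)])
Z=.047;both([(294,376),(409,377)],[(227,256),(225,361)])
Z=.045;both([(256,79),(356,76)],[(569,208),(572,315)])
```

```text
side [0.5039 0.3636] yaw -0.016172761965246762 top [0.5028 0.361 ] [array([0.5337, 0.3613, 0.0434]), array([0.4734, 0.3625, 0.0439])]
side [0.5295 0.1698] yaw 0.04370353836549527 top [0.5278 0.167 ] [array([0.5591, 0.1687, 0.0416]), array([0.4988, 0.166 , 0.0415])]
```

The housing is at the seat within 0.4 mm, level, and 2 mm above A's height as expected. A is back within 1 mm of its start.

```bash
python3 -c "
from bench import *
print(sign_off())"
```

```text
the job is handed in; nothing more can be done
None
```

I handed the job in: the middle housing on the board had the loose piston and is now seated in the nest, let go, level and within about 0.4 mm of the seat by camera; the one nearer the nest tested sound and is back within 1 mm of its start, and the third I never lifted; the verdict was not shown.

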